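Check-weigh a batch of mill balls on the spring scale

TASK

Lift the scoop of steel balls out of its cradle by its bail and stand it on the middle of the rubber mat, then take it by its rear handle and pour balls into the hanging pan of the spring scale until their weight brings the pan down onto its stop. Spill none, leave the other things on the desk where they are, and stand the scoop level on the middle of the mat again.

Things in the scene. Friction and masses are not known exactly. Their poses are not given: they have to be found in the camera images.
- scoop: Loose open-fronted aluminium scoop: trough 120 mm long (x -56 to +64), 64 wide, walls 40 high, 0.12 kg empty. Origin: underside of the trough; x points out of the open mouth, z up. Rear half of the 3 mm floor is flat and holds the balls, the front half ramps up at 12 degrees to the mouth. Ears 16 mm long at x = -18 rise to z = 67 mm and carry the bail.
- mouth (a point): Middle of the scoop's pouring edge, on the upper end of the ramp: scoop frame (62, 0, 16) mm. Balls stay in while the scoop is level and roll out when it is tipped mouth-down well beyond 12 degrees; 35 to 45 clears it.
- handle_grip (a point): Middle of the scoop's black rear handle, scoop frame (-105, 0, 30) mm: a straight bar along the scoop's x, 16 mm wide, 22 high (z 19 to 41), from x = -137 to -55 mm, pinched across y. In the cradle it lies between cheeks 5 mm from each side of it and cannot be gripped.
- bail_grip (a point): Centre of the black bar of the bail (bucket handle) above the scoop: 12 mm thick, 50 mm long, along the scoop's y; scoop frame (-18, 0, 106) mm when the bail stands up.
- bail (a joint): Swing of the bail about its ears (scoop x = -18, z = 60 mm; bar 46 mm from there): 0 upright, positive leaning towards the mouth, -1.1 to 1.1 rad. It stays where it is left, but the loaded scoop swings under it, hanging about level or mouth slightly up: it cannot be tipped by the bail.
- cradle: Fixed grey plastic storage cradle 225 x 104 mm. The scoop starts standing on its 6 mm floor, same heading, origins within 3 mm. Two cheeks 47 mm high enclose the handle, two rails 37 mm high stand 6 mm off the trough's sides; the scoop lifts straight out. Origin: on the desk under the scoop's.
- mat: Fixed plain black rubber mat, 200 (its x) x 150 x 3 mm. Origin: centre of its underside.
- scale: Fixed grey spring scale: base 200 x 130 x 14 mm, x from -70 to +130 mm; a column 50 mm wide and 198 mm high at x = +70 to +118 mm, behind the pan. Origin: on the desk under the pan's centre; its x points from the pan to the column, so the pan is open to the -x side and to both y sides.
- pan_centre (a point): Centre of the inner floor of the scale's round steel pan: inner floor radius 47 mm, inner rim radius 59 mm, rim 29 mm above this point. It is 69 mm above the desk when the pan is empty and 49 mm when it is on its stop.
- pan (a joint): How far the spring-hung pan has sunk, m: 0 empty, 0.020 on its hard stop (a post under the pan). The spring gives 4.9 mm a ball, four balls leave it short of the stop, five or six bring it down onto it. Damped, settles within a second.
- ball_1: One of six equal steel mill balls, 18 mm in diameter, 24 g; origin at its centre. They start loose in the rear of the scoop.
- ball_2: One of six equal steel mill balls, 18 mm in diameter, 24 g; origin at its centre. They start loose in the rear of the scoop.
- ball_3: One of six equal steel mill balls, 18 mm in diameter, 24 g; origin at its centre. They start loose in the rear of the scoop.
- ball_4: One of six equal steel mill balls, 18 mm in diameter, 24 g; origin at its centre. They start loose in the rear of the scoop.
- ball_5: One of six equal steel mill balls, 18 mm in diameter, 24 g; origin at its centre. They start loose in the rear of the scoop.
- ball_6: One of six equal steel mill balls, 18 mm in diameter, 24 g; origin at its centre. They start loose in the rear of the scoop.
- canister: Bystander, loose on the desk: objective canister, 42 mm across, 46 mm high. Origin: centre of its underside.
- small_dish: Bystander, loose on the desk: culture dish, 40 mm across, 15 mm high. Origin: centre of its underside.
- filter_block: Bystander, loose on the desk: filter cube, 34 x 34 x 35 mm. Origin: centre of its underside.
- coverslip_box: Bystander, loose on the desk: coverslip box, 30 x 30 x 23 mm. Origin: centre of its underside.
- oil_flask: Bystander, loose on the desk: small amber bottle, 25 mm across, 52 mm high. Origin: centre of its underside.
- tissue_pack: Bystander, loose on the desk: flat packet, 76 x 110 x 9 mm. Origin: centre of its underside.

How it is judged:
By the outcome, as a careful person would: the job done as asked, in the order asked, and still so for the second after the job is handed in, with the robot touching nothing.
It also fails if it takes over 72 s, if anything falls off the work surface, if the arm or the gripper's body presses on something with over 40 N, if the wrist force passes 120 N, or if a joint passes its speed limit or range.

ROBOT

A 6-joint arm with a two-finger parallel gripper is mounted at the origin on a cart in front of the work surface, level with it; the furniture and walls round the work are solid. World frame = base frame: x ahead of the robot, y to its left, z up, the work surface at z = 0. Lengths are in mm, angles in rad, forces in N, time in s.
With the tool pointing down it reaches from about 300 to 750 mm from the base axis. Payload 8.5 kg.
Tool frame: the origin (TCP) lies midway between the tips of the shut fingers; the grasp point (between the pads) lies 19 mm behind it; z points along the fingers, y is the line along which they close (so a half turn about z gives the same grasp; the last joint's range is limited). The gripper opens to 88 mm and grips with 3 to 60 N. Pads are 18 mm wide; open, the fingers measure 123 mm over their backs; the gripper's body (75 mm by 187 mm) begins 45 mm behind the grasp point.
Start: joints at [0.952, 0.381, 1.297, -0, 1.464, -0.215], TCP at [216.093, 505.751, 238.748] pointing down, gripper open.
Joint ranges: [-3.11, 3.11], [-0.89, 2.33], [0.22, 2.48], [-1.42, 4.56], [0.17, 2.85], [-2.88, 2.88]. Speed limits (rad/s): [2.39, 2.39, 3.14, 3.14, 3.14, 3.14].

INTERFACE

Orientations are given as a unit quaternion [w, x, y, z].
In Python, from rig import manip gives the robot as it stands. The module is installed in compiled form; this text tells all that it offers. Calls block until the motion is done:
- manip.move_pose(position, orientation): joint-space move of the TCP to a pose.
- manip.servo_line(position, velocity=150, rotation=None): straight line of the TCP; rotation=None keeps the orientation; velocity is the mean speed in mm/s.
- manip.movej(angles): joint-space move.
- manip.gripper_to(opening, f_grip=None): finger opening in mm; f_grip is the grip in N (None keeps the last); returns when the fingers have stopped.
- manip.pause(seconds).
- manip.inverse_kinematics(position, orientation): joint angles nearest the present ones, or None.
- manip.get_obs(): the state.
- manip.grab_frame(name): name is "scene" or "top"; returns a dict with "pixels" (480x640x3 uint8, red, green, blue), "range_z" (480x640 float32, mm along the optical axis (not along the pixel's ray), 0 where there is no reading), "mtx" (3x3 intrinsics, pixels), "rvec" (rotation vector, rad) and "tvec" (3), from world to camera coordinates, as OpenCV has them. Camera axes: x right, y down, z forward; pixel columns grow to the right and rows downward; lengths in mm; the calibration is good to about 2 mm. A picture is of the moment at which its call begins.
A pose or a line that the arm cannot do raises manip.MotionError and nothing moves.
- manip.hand_in(): hands the job in; it is judged then, once.
The state is a dict: "time": time; "qpos": joint angles; "dq": joint speeds; "joint_efforts": joint torques, N m; "tcp_pos": TCP position; "eef_rot": TCP orientation; "ft_force": force on the tool from outside, world axes, zero at the start; "torque": the same for the moment, N m; "grip_width": finger opening in mm; "finger_force": force on a finger pad.
Only numpy, scipy, OpenCV 4.12 (cv2) and the standard library are available. Lean on these libraries where they do the work, as an engineer would, in place of code of your own. Each camera call takes 0.05 s, during which the arm holds its last target. There are 200 camera calls.

## Working session

There is one attempt and no reset: what is moved stays moved. The work goes in short steps, each a Python script; the robot and the scene stay as the last script left them, time stands still between calls to the robot, and variables do not carry over. Pictures are saved under pics/ and viewed, at most 10 in all, crops included, and the job is handed in when it is done.

```bash
mkdir -p pics; python3 - <<'E'
from rig import manip
import cv2,numpy as np
for n in("top","scene"):
    f=manip.grab_frame(n); cv2.imwrite(f"pics/{n}0.png",f["pixels"][:,:,::-1]); np.savez(f"{n}0.npz",**f)
    R=cv2.Rodrigues(f["rvec"])[0]; print(n,f["mtx"].tolist(),(-R.T@f["tvec"].ravel()).round(),R.round(2).tolist())
E
```

```text
top [[499.75077317494765, 0.0, 324.73295648266645], [0.0, 499.75077317494765, 234.03736206204647], [0.0, 0.0, 1.0]] [ 293.  159. 1520.] [[0.01, -1.0, 0.01], [-0.99, -0.01, -0.16], [0.16, -0.01, -0.99]]
scene [[487.1860912037656, 0.0, 314.32758535601465], [0.0, 487.1860912037656, 242.3160237983463], [0.0, 0.0, 1.0]] [-357. -492.  631.] [[0.59, -0.81, 0.02], [-0.34, -0.27, -0.9], [0.73, 0.53, -0.43]]
```

View pics/top0.png

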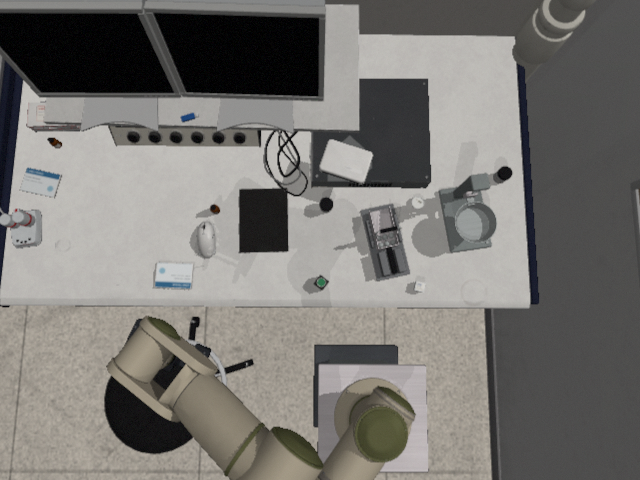

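View pics/scene0.png

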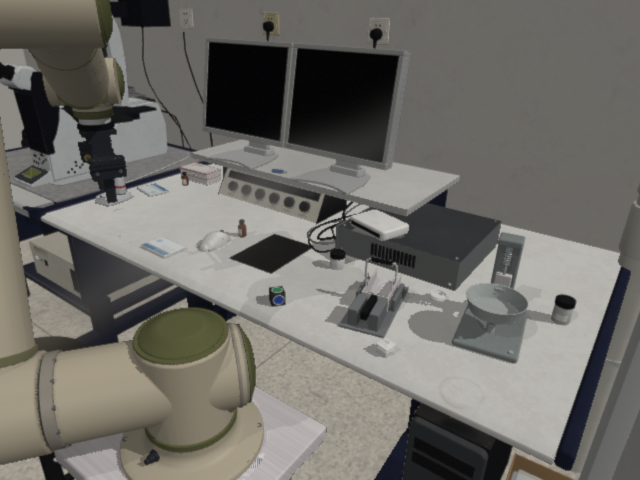

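Top: the mat is near (263,220), scoop and cradle near (385,242) with the handle towards the robot, and the scale pan near (475,222). I'll enlarge it.

```bash
cat >h.py <<'E'
import numpy as np,cv2
def cam(f):
    R=cv2.Rodrigues(f["rvec"])[0]; return f["mtx"],R,f["tvec"].ravel()
def ray(f,u,v,z):   # pixel -> world at height z
    K,R,t=cam(f); c=-R.T@t; d=R.T@np.linalg.inv(K)@np.array([u,v,1.]); return c+d*(z-c[2])/d[2]
def cloud(f):
    K,R,t=cam(f); v,u=np.mgrid[:480,:640]; d=f["range_z"]
    p=np.stack([(u-K[0,2])/K[0,0]*d,(v-K[1,2])/K[1,1]*d,d],-1); return (p-t)@R
def proj(f,p):
    return cv2.projectPoints(np.atleast_2d(p).astype(float),f["rvec"],f["tvec"],f["mtx"],None)[0][:,0]
E
python3 - <<'E'
from h import *
f=np.load("top0.npz"); P=cloud(f)
im=f["pixels"][:,:,::-1]
c=im[180:300,345:505]; cv2.imwrite("pics/c1.png",cv2.resize(c,None,fx=5,fy=5,interpolation=cv2.INTER_CUBIC))
# mat
g=im.max(2); m=np.zeros_like(g); m[180:262,232:295]=(g[180:262,232:295]<35); 
n,l,s,_=cv2.connectedComponentsWithStats(m); k=1+s[1:,4].argmax()
q=np.array([ray(f,u,v,3)[:2] for v,u in np.argwhere(l==k)]); print("mat",cv2.minAreaRect(q.astype(np.float32)),q.mean(0))
# base of desk height and scale pan rim / column
for n,(u0,u1,v0,v1) in dict(desk=(400,415,220,230),mat=(245,280,200,240)).items(): print(n,np.median(P[v0:v1,u0:u1].reshape(-1,3),0).round(1))
w=P[170:255,435:505].reshape(-1,3)
for a,b in((85,105),(180,210),(8,20)):
    s=w[(w[:,2]>a)&(w[:,2]<b)]; print(a,len(s),cv2.minAreaRect(s[:,:2].astype(np.float32)),s.mean(0).round(1), cv2.minEnclosingCircle(s[:,:2].astype(np.float32)))
w=P[195:285,355:415].reshape(-1,3)
for a,b in((95,125),(60,80),(40,58),(30,42)):
    s=w[(w[:,2]>a)&(w[:,2]<b)]; 
    if len(s): print(a,len(s),cv2.minAreaRect(s[:,:2].astype(np.float32)),s.mean(0).round(1))
E
```

```text
mat ((582.7617797851562, 330.33758544921875), (196.03369140625, 149.2303009033203), 1.9313907623291016) [580.49186503 333.60212389]
desk [ 5.710e+02 -1.114e+02 -1.000e-01]
mat [581.7 336.8   3.6]
85 394 ((576.4287109375, -277.4150390625), (163.17739868164062, 122.65869903564453), 49.52616500854492) [ 585.4 -301.4   94. ] ((588.6148071289062, -283.8603210449219), 89.18365478515625)
180 318 ((655.4835815429688, -276.9658203125), (47.038246154785156, 51.83222198486328), 11.53877067565918) [ 653.9 -275.6  196.9] ((653.4863891601562, -276.2883605957031), 30.835771560668945)
8 1173 ((613.0610961914062, -303.81585693359375), (213.04052734375, 261.8160705566406), 88.29288482666016) [ 582.  -265.5   13.8] ((617.72021484375, -297.35369873046875), 145.2833251953125)
95 87 ((534.5985717773438, -35.69325256347656), (12.599822998046875, 72.62225341796875), 12.203598976135254) [533.8 -35.6 115. ]
60 19 ((528.7361450195312, -36.781463623046875), (11.854228973388672, 72.7755355834961), 11.656782150268555) [529.7 -39.3  70.7]
40 645 ((512.6204223632812, -40.765953063964844), (200.32981872558594, 93.98946380615234), 13.05634593963623) [469.9 -51.   46.6]
30 309 ((512.2919311523438, -41.226524353027344), (199.537353515625, 97.50643157958984), 13.052196502685547) [520.2 -35.1  36.6]
```

View pics/c1.png

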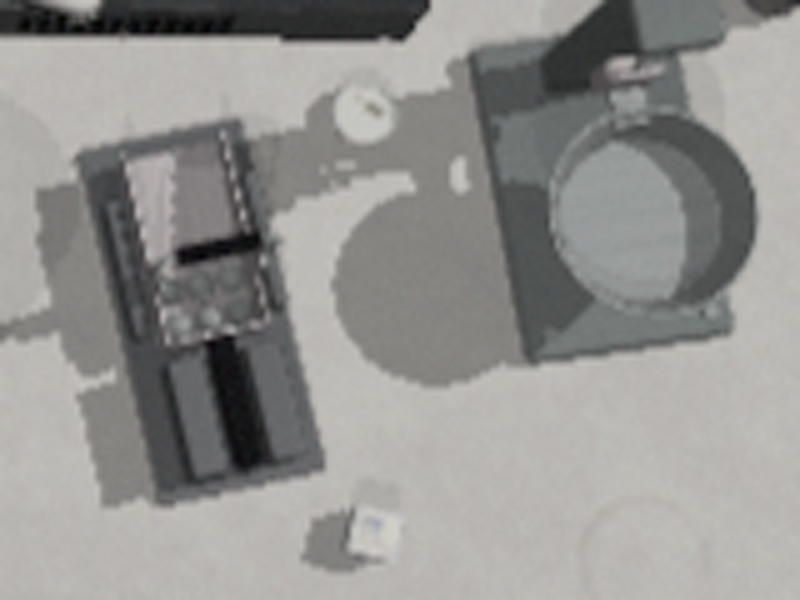

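Crop: the bail bar is centred near crop (218,250), the handle runs along (225–250, 340–470), the pan rim is centred near (653,211) with radius about 103, and the scoop yaw is about +13°. Next I'll refine these and check clearances.

```bash
python3 - <<'E'
from h import *
f=np.load("top0.npz"); P=cloud(f); s_=np.load("scene0.npz"); S=cloud(s_)
px=lambda x,y:(345+(x+.5)/5-.5,180+(y+.5)/5-.5)
print("pan rim c",ray(f,*px(653.5,211.5),98).round(1), [ray(f,*px(*p),98).round(1)[:2].tolist() for p in((550,211),(757,211),(653,108),(653,315))])
b=[ray(f,*px(*p),14)[:2] for p in((472,45),(530,362),(733,330))]; print("base",np.round(b,1).tolist(),[np.degrees(np.arctan2(*(b[0]-b[1])[::-1])),np.degrees(np.arctan2(*(b[1]-b[2])[::-1]))-90])
c=[ray(f,*px(*p),6)[:2] for p in((78,155),(242,120),(325,468),(158,503))]; print("cradle",np.round(c,1).tolist(),np.mean(c,0),np.degrees(np.arctan2(*(c[0]-c[3])[::-1])),np.degrees(np.arctan2(*(c[1]-c[2])[::-1])))
print("rear wall",ray(f,*px(218,335),46).round(1),"front",ray(f,*px(178,145),46).round(1),"handle end",ray(f,*px(250,470),47).round(1),"handle front",ray(f,*px(218,340),47).round(1))
for n,Q in(("top",P),("scene",S)):
    w=Q.reshape(-1,3); k=w[(abs(w[:,0]-534)<40)&(abs(w[:,1]+36)<45)&(w[:,2]>108)&(w[:,2]<130)]
    print(n,"bar",len(k),k.mean(0).round(1),k.min(0).round(1),k.max(0).round(1),cv2.minAreaRect(k[:,:2].astype(np.float32)))
    a=np.radians(13);d=(w[:,:2]-[534,-36])@np.array([[np.cos(a),-np.sin(a)],[np.sin(a),np.cos(a)]])
    j=(abs(d[:,1])<40)&(abs(d[:,0])<90)&(w[:,2]>41)&(w[:,2]<52); print(" rim u range",np.percentile(d[j,0],[1,5,95,99]).round(1),np.percentile(d[j,1],[1,99]).round(1))
    j=(w[:,2]>165)&(abs(w[:,1]-100)<500)&(w[:,0]>350)&(w[:,0]<750)
# obstacles: tall things along x
for y in range(-200,420,40):
    k=P[(abs(P[...,1]-y)<20)&(P[...,2]>50)&(P[...,2]<600)&(P[...,0]>560)]; 
    if len(k): print(y,k[:,0].min().round(),k[k[:,0]<k[:,0].min()+30,2].max().round(),end="; ")
    k=P[(abs(P[...,1]-y)<20)&(P[...,2]>130)&(P[...,0]>560)]; print(k[:,0].min().round() if len(k) else None)
E
```

```text
pan rim c [ 562.4 -292.9   98. ] [[562.1, -232.6], [563.2, -353.3], [624.0, -295.2], [501.6, -290.1]]
base [[682.6, -210.7], [484.4, -240.2], [505.1, -365.2]] [np.float64(8.46352382122799), np.float64(9.402545671606717)]
cradle [[612.2, 34.0], [635.4, -68.1], [419.5, -115.3], [397.5, -13.5]] [516.1549801  -40.71278885] 12.474923307154802 12.343763441288974
rear wall [495.  -45.7  46. ] front [610.5 -23.1  46. ] handle end [414.6 -63.4  47. ] handle front [491.9 -45.6  47. ]
top bar 84 [534.1 -36.7 115.5] [524.  -71.6 109.1] [543.2  -2.3 123.6] ((534.7777099609375, -36.52162551879883), (12.599822998046875, 70.92720031738281), 12.203598976135254)
 rim u range [-89.  -86.8  49.1  71.9] [-35.1  34. ]
scene bar 130 [534.3 -42.8 114.8] [524.9 -77.5 108.7] [545.8  -7.4 120.6] ((535.0281982421875, -42.521060943603516), (12.949499130249023, 71.55696105957031), 13.11124038696289)
 rim u range [-88.7 -87.   52.3  73.6] [-39.4  28. ]
None
-160 682.0 95.0; None
-120 681.0 97.0; None
-80 682.0 96.0; None
-40 679.0 96.0; None
0 577.0 50.0; None
40 672.0 123.0; 824.0
80 676.0 123.0; 825.0
120 610.0 52.0; 825.0
160 610.0 52.0; 827.0
200 681.0 97.0; 827.0
240 810.0 144.0; 810.0
280 820.0 147.0; 820.0
320 828.0 145.0; 828.0
360 829.0 144.0; 829.0
400 816.0 144.0; 830.0
```

```bash
cat >>h.py <<'E'
from rig import manip
from scipy.spatial.transform import Rotation as Ro
def Rz(d): return Ro.from_euler("z",d,degrees=True)
def q(r): x=r.as_quat(); return [float(x[3]),*map(float,x[:3])]
def bail_rot(h,s=1): # tool y along scoop x
    return Rz(h)*Ro.from_matrix(np.array([[0,s,0],[s,0,0],[0,0,-1.]]))
def scoop_rot(h,pitch=0): return Rz(h)*Ro.from_euler("y",pitch,degrees=True)
def handle_rot(h,a,pitch=0,s=1): # tool z = (sin a,0,-cos a) in the scoop frame, y = s*scoop y
    sa,ca=np.sin(np.radians(a)),np.cos(np.radians(a)); z=np.array([sa,0,-ca]); y=np.array([0,s,0.])
    return scoop_rot(h,pitch)*Ro.from_matrix(np.stack([np.cross(y,z),y,z],1))
def handle_pose(o,h,a,pitch=0,gx=-100,gz=30,s=1): # TCP when scoop origin is at o
    r=handle_rot(h,a,pitch,s); p=np.array(o)+scoop_rot(h,pitch).apply([gx,0,gz])+19*r.as_matrix()[:,2]
    return p,q(r)
def mouth_o(m,h,pitch): return np.array(m)-scoop_rot(h,pitch).apply([62,0,16])
E
python3 - <<'E'
from h import *
ik=lambda p,r:(lambda j:None if j is None else np.round(j,2).tolist())(manip.inverse_kinematics(list(map(float,p)),r))
for s in(1,-1):
    print("bail",s,[ik(p,q(bail_rot(h,s))) for p,h in(((534,-39,93),12.4),((534,-39,230),12.4),((564,331,230),2),((564,331,90),2))])
for s in(1,-1):
  for a in(0,20,35):
    print("handle",s,a,ik(*handle_pose((582,331,3),2,a,s=s)),ik(*handle_pose((582,331,120),2,a,s=s)))
    for h in(9,-10,-27):
      u=np.array([np.cos(np.radians(h)),np.sin(np.radians(h)),0]); m=np.array([562.5,-293,120])-28*u
      print("   pour",h,[ik(*handle_pose(mouth_o(m,h,p),h,a,p,s=s)) for p in(0,45)])
E
```

```text
bail 1 [[-0.29, 0.51, 1.55, -0.0, 1.08, -0.51], [-0.29, 0.36, 1.35, -0.0, 1.43, -0.51], [0.35, 0.57, 0.99, -0.0, 1.58, 0.32], [0.35, 0.69, 1.19, -0.0, 1.26, 0.32]]
bail -1 [[-0.29, 0.51, 1.55, -0.0, 1.08, 2.63], [-0.29, 0.36, 1.35, -0.0, 1.43, 2.63], [0.35, 0.57, 0.99, -0.0, 1.58, -2.83], [0.35, 0.69, 1.19, -0.0, 1.26, -2.83]]
handle 1 0 [0.39, 0.68, 1.49, -0.0, 0.97, -1.21] [0.39, 0.53, 1.37, -0.0, 1.24, -1.21]
   pour 9 [[-0.95, 0.42, 1.64, -0.0, 1.08, -2.68], [-0.63, 0.63, 1.09, -0.57, 1.97, -2.43]]
   pour -10 [[-0.87, 0.36, 1.74, -0.0, 1.04, -2.26], [-0.64, 0.64, 1.08, -0.38, 2.12, -2.12]]
   pour -27 [[-0.75, 0.35, 1.77, -0.0, 1.02, -1.85], [-0.66, 0.64, 1.07, -0.16, 2.2, -1.8]]
handle 1 20 [0.45, 0.63, 1.69, -0.28, 0.52, -0.93] [0.45, 0.45, 1.57, -0.19, 0.8, -1.04]
   pour 9 [None, [-0.71, 0.51, 1.19, -0.33, 1.73, -2.44]]
   pour -10 [[-1.0, 0.29, 1.94, 0.39, 0.72, -2.67], [-0.69, 0.5, 1.21, -0.22, 1.82, -2.1]]
   pour -27 [[-0.81, 0.25, 1.99, 0.21, 0.58, -2.07], [-0.68, 0.49, 1.21, -0.09, 1.86, -1.78]]
handle 1 35 [0.5, 0.64, 1.82, -1.15, 0.28, -0.04] [0.5, 0.43, 1.72, -0.57,
[... 600 characters left out ...]
, 2.2, 1.34]]
handle -1 20 [0.45, 0.63, 1.69, -0.28, 0.52, 2.21] [0.45, 0.45, 1.57, -0.19, 0.8, 2.1]
   pour 9 [[-1.11, 0.37, 1.78, 0.42, 0.92, 0.06], [-0.71, 0.51, 1.19, -0.33, 1.73, 0.7]]
   pour -10 [[-1.0, 0.29, 1.94, 0.39, 0.72, 0.47], [-0.69, 0.5, 1.21, -0.22, 1.82, 1.04]]
   pour -27 [[-0.81, 0.25, 1.99, 0.21, 0.58, 1.07], [-0.68, 0.49, 1.21, -0.09, 1.86, 1.36]]
handle -1 35 None [0.5, 0.43, 1.72, -0.57, 0.5, 2.47]
   pour 9 [[-1.24, 0.39, 1.88, 0.79, 0.92, -0.33], [-0.79, 0.42, 1.29, -0.14, 1.54, 0.64]]
   pour -10 [[-1.12, 0.28, 2.09, 0.95, 0.61, -0.13], [-0.75, 0.39, 1.34, -0.09, 1.56, 1.01]]
   pour -27 [[-0.88, 0.24, 2.16, 0.94, 0.28, 0.31], [-0.7, 0.38, 1.35, -0.04, 1.58, 1.34]]
```

```bash
python3 - <<'E'
from h import *
r=q(bail_rot(12.4)); manip.gripper_to(50,30)
manip.move_pose([534,-39,180],r); manip.servo_line([534,-39,93],120)
manip.gripper_to(0,40); o=manip.get_obs(); print(o["time"],o["grip_width"],o["finger_force"])
manip.servo_line([534,-39,120],60); manip.pause(.3); o=manip.get_obs(); print(o["ft_force"],o["grip_width"])
manip.servo_line([534,-39,190],100); manip.pause(.2)
f=manip.grab_frame("scene"); o=manip.get_obs(); print(o["time"],o["ft_force"],o["tcp_pos"])
cv2.imwrite("pics/lift.png",cv2.resize(f["pixels"][190:370,260:500,::-1],None,fx=3,fy=3))
E
```

```text
4.6333 9.883439014970648 39.084557220339775
[-0.79148844  0.21741054 -2.21081559] 10.281698238726044
6.6333 [ 0.67441624  0.35570715 -2.82757825] [533.8592983  -38.96375245 189.53436247]
```

View pics/lift.png

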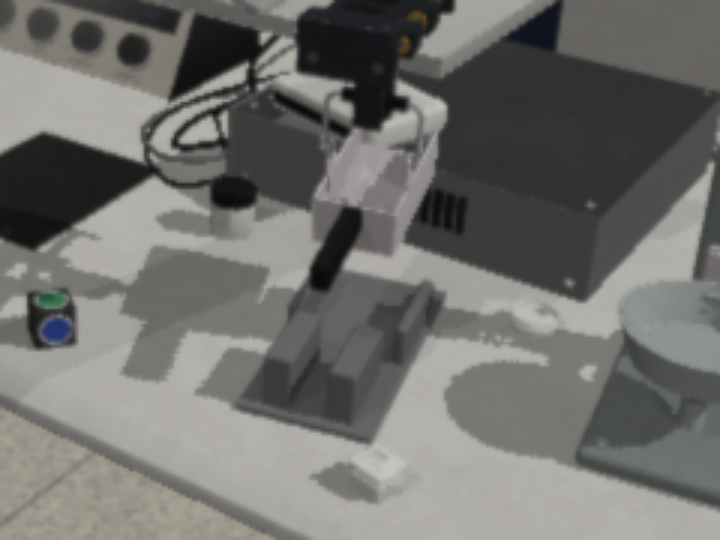

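The scoop hangs clear of the cradle, near (375,190) in the crop, slightly mouth-up, with balls inside. Carrying it to the mat.

```bash
python3 - <<'E'
from h import *
manip.servo_line([567,330.5,190],130,q(bail_rot(2))); manip.pause(.3)
manip.servo_line([567,330.5,105],90); manip.pause(.2)
z=105
while z>86:
    z-=1.5; manip.servo_line([567,330.5,z],30); F=manip.get_obs()["ft_force"][2]
    print(round(z,1),round(F,2),end="; ")
    if F>-.3: break
manip.pause(.2); manip.gripper_to(40); manip.servo_line([567,330.5,200],150)
manip.move_pose([400,330,260],q(bail_rot(2)))
for n in("top","scene"):
    f=manip.grab_frame(n); np.savez(n+"1.npz",**f); 
    u,v=proj(f,[582,331,30])[0].astype(int); cv2.imwrite(f"pics/{n}1.png",cv2.resize(f["pixels"][v-50:v+60,u-65:u+65,::-1],None,fx=5,fy=5,interpolation=cv2.INTER_CUBIC)); print(n,u-65,v-50)
print(manip.get_obs()["time"])
E
```

```text
103.5 -2.64; 102.0 -2.56; 100.5 -2.46; 99.0 -3.5; 97.5 -1.79; 96.0 -3.19; 94.5 -0.1; top 198 167
scene 206 193
15.475
```

View pics/top1.png

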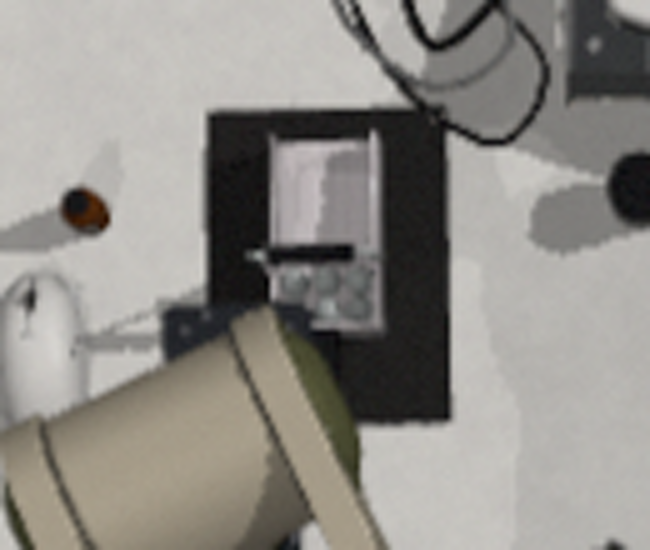

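View pics/scene1.png

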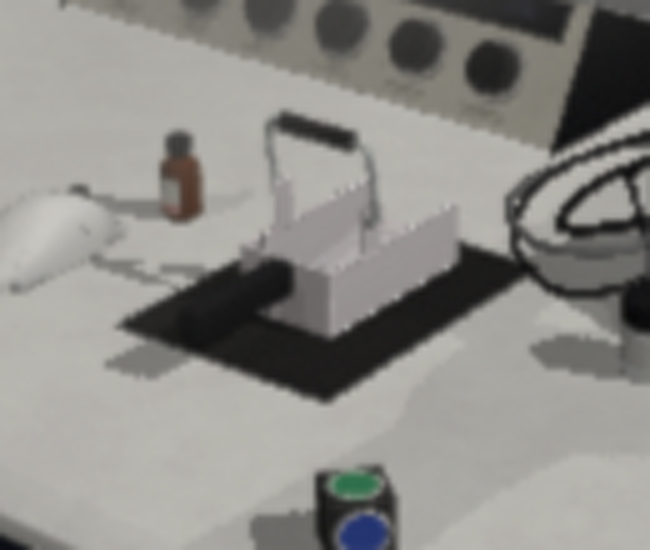

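The scoop stands level on the mat with the bail upright. In the top crop its front wall ends are at (272,135) and (377,130), its rear right corner is at (383,330), and the mat spans (208–449, 108–420).

```bash
python3 - <<'E'
from h import *
f=np.load("top1.npz"); px=lambda x,y:(198+(x+.5)/5-.5,167+(y+.5)/5-.5)
g=lambda p,z:ray(f,*px(*p),z)[:2]
m=[g(p,3) for p in((208,112),(443,108),(450,420))]; print("mat",np.round(m,1).tolist(),"centre",((m[0]+m[2])/2).round(1),"h",np.degrees(np.arctan2(*(m[1]-m[2])[::-1])))
s=[g(p,43) for p in((272,135),(377,130),(383,330))]; h=np.degrees(np.arctan2(*(s[1]-s[2])[::-1])); print("scoop",np.round(s,1).tolist(),h,np.linalg.norm(s[0]-s[1]),np.linalg.norm(s[1]-s[2]))
c=(s[0]+s[2])/2; print("origin",c-4*np.array([np.cos(np.radians(h)),np.sin(np.radians(h))]))
for n in("top1","scene1"):
    w=cloud(np.load(n+".npz")).reshape(-1,3)
    k=w[(abs(w[:,0]-582)<120)&(abs(w[:,1]-331)<45)&(w[:,2]>36)&(w[:,2]<48)]; print(n,len(k),cv2.minAreaRect(k[:,:2].astype(np.float32)),np.percentile(k,[1,99],0).round(1).tolist())
    k=w[(abs(w[:,0]-478)<45)&(abs(w[:,1]-331)<20)&(w[:,2]>34)&(w[:,2]<60)]; print(" handle",len(k),k.mean(0).round(1) if len(k) else 0, np.percentile(k,[2,98],0).round(1).tolist() if len(k) else 0)
E
```

```text
mat [[678.1, 410.7], [682.1, 264.5], [486.0, 256.5]] centre [582.1 333.6] h 2.337700658757749
scoop [[654.0, 364.9], [657.7, 301.4], [534.9, 295.0]] 3.0007509705717275 63.581699073009666 123.02751868015842
origin [590.46018988 329.70287094]
top1 104 ((577.718505859375, 331.9486999511719), (154.1536865234375, 62.95906066894531), 2.5553290843963623) [[503.5, 299.2, 36.1], [653.4, 365.2, 47.8]]
 handle 21 [514.1 325.3  42.9] [[502.0, 321.5, 37.3], [521.6, 333.0, 48.3]]
scene1 323 ((560.2423095703125, 326.53656005859375), (196.1568603515625, 68.60581970214844), 2.5601789951324463) [[464.6, 294.0, 36.1], [654.7, 362.2, 47.2]]
 handle 127 [486.2 320.6  42. ] [[456.8, 313.8, 34.3], [519.7, 330.4, 47.1]]
```

Origin is about (590.5, 330), heading 2.7°, 8 mm off the mat centre (582, 332.5); the final placing can correct that. Next: grip the handle and carry it to the pan.

```bash
python3 - <<'E'
from h import *
o0=np.array([590.5,330.5,3]); H=2.7; K=dict(a=0,s=-1)
p,r=handle_pose(o0,H,**K); print(p)
manip.gripper_to(60,60); manip.move_pose([*p[:2],150],r); manip.servo_line(list(p),120)
manip.gripper_to(0,60); o=manip.get_obs(); print(o["time"],o["grip_width"],o["finger_force"])
manip.servo_line(list(handle_pose(o0+[0,0,40],H,**K)[0]),60); manip.servo_line(list(handle_pose(o0+[0,0,125],H,**K)[0]),110)
h=-10; u=Rz(h).apply([1,0,0]); m=np.array([562.5,-293,140])-40*u
p,r=handle_pose(mouth_o(m,h,0),h,**K)
manip.servo_line(list(p),140,r); manip.pause(.2)
f=manip.grab_frame("scene"); np.savez("scene2.npz",**f); o=manip.get_obs(); print(o["time"],o["grip_width"],o["ft_force"],o["torque"])
cv2.imwrite("pics/pre.png",cv2.resize(f["pixels"][190:370,330:570,::-1],None,fx=3,fy=3)); f=manip.grab_frame("top");np.savez("top2.npz",**f)
w=cloud(f).reshape(-1,3); oo=mouth_o(m,h,0); d=Rz(-h).apply(w-oo); k=d[(abs(d[:,0])<80)&(abs(abs(d[:,1])-32)<5)&(d[:,2]>25)&(d[:,2]<58)]
print(len(k), np.polyfit(k[:,0],k[:,2],1) if len(k)>5 else k)
for n in(-40,-20,20,40,60): print(n,np.median(k[abs(k[:,0]-n)<10],0).round(1))
E
```

```text
[490.6110125  325.78935493  14.        ]
19.3167 15.412833537319528 59.997341483831406
25.725 15.062181089415533 [ 0.04865677  0.80143938 -3.15467254] [ 0.04639955  0.33295938 -0.06887782]
140 [-2.05408582e-02  3.53147101e+01]
-40 [-40.9  33.7  36.7]
-20 [-22.9  33.6  36.4]
20 [19.   1.7 34.7]
40 [41.3 31.4 34.9]
60 [57.2  2.7 34.2]
```

View pics/pre.png

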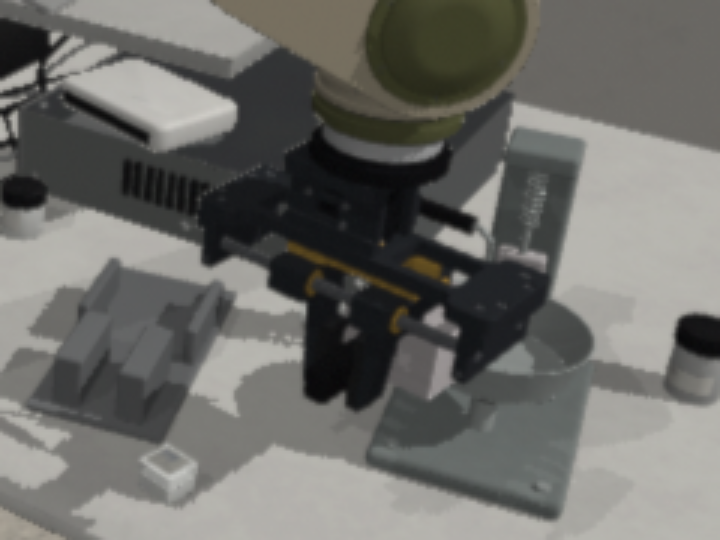

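Level, droop about 1°, no slip; the mouth is at the near rim of the pan, around crop (450,380). Pouring about the mouth point.

```bash
cat >>h.py <<'E'
def pan_z():
    f=manip.grab_frame("top"); w=cloud(f).reshape(-1,3); d=np.hypot(w[:,0]-562.5,w[:,1]+293)
    k=w[(d>57)&(d<63)&(w[:,2]>70)&(w[:,2]<105)]; return len(k),np.percentile(k[:,2],[50,90]).round(1)
E
python3 - <<'E'
from h import *
h=-10; u=Rz(h).apply([1,0,0]); print(pan_z())
for pt in(6,12,17,22,27,32,37,42,45):
    m=np.array([562.5,-293,126 if pt<20 else 124])-28*u
    p,r=handle_pose(mouth_o(m,h,pt),h,0,pt,s=-1)
    manip.servo_line(list(p),45 if pt<13 else 28,r)
    if pt>20: print(pt,round(manip.get_obs()["time"],2),round(manip.get_obs()["ft_force"][2],2),*pan_z())
manip.pause(.5); print(pan_z(),manip.get_obs()["ft_force"])
f=manip.grab_frame("scene");cv2.imwrite("pics/pour.png",cv2.resize(f["pixels"][190:370,330:570,::-1],None,fx=3,fy=3))
E
```

```text
(152, array([ 96.9, 101.2]))
22 28.02 -1.39 86 [76.8 80.2]
27 28.73 -1.54 78 [77.6 81.3]
32 29.44 -1.87 67 [77.1 81. ]
37 30.15 -1.4 65 [76.1 80.7]
42 30.86 -1.29 51 [77.8 82.1]
45 31.36 -1.16 47 [77.5 82.2]
(47, array([78. , 82.1])) [ 0.00452434 -0.43354898 -1.3258974 ]
```

View pics/pour.png

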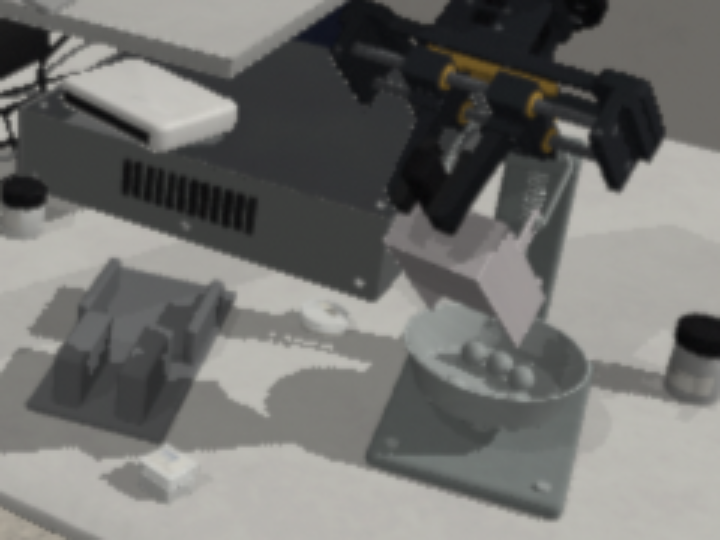

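The pan is on its stop (20 mm down) with balls in it and nothing spilled. Returning the scoop to the mat.

```bash
python3 - <<'E'
from h import *
h=-10; u=Rz(h).apply([1,0,0]); K=dict(a=0,s=-1)
m=np.array([562.5,-293,150])-50*u
p,r=handle_pose(mouth_o(m,h,45),h,pitch=45,**K); manip.servo_line(list(p),60,r)
p,r=handle_pose(mouth_o(m,h,0),h,**K); manip.servo_line(list(p),100,r)
H=2.3; o=np.array([582.,332.5,3])
p,r=handle_pose(o+[0,0,125],H,**K); manip.servo_line(list(p),170,r)
manip.pause(.2); print(manip.get_obs()["time"])
manip.servo_line(list(handle_pose(o+[0,0,15],H,**K)[0]),110); manip.pause(.2)
z=15; F0=manip.get_obs()["ft_force"][2]
while z>-3:
    z-=1.5; manip.servo_line(list(handle_pose(o+[0,0,z],H,**K)[0]),25); F=manip.get_obs()["ft_force"][2]; print(z,round(F-F0,2),end="; ")
    if F-F0>1.5: break
manip.pause(.2)
f=manip.grab_frame("top"); np.savez("top3.npz",**f); u,v=proj(f,[582,331,30])[0].astype(int)
cv2.imwrite("pics/top3.png",cv2.resize(f["pixels"][v-50:v+60,u-65:u+65,::-1],None,fx=5,fy=5,interpolation=cv2.INTER_CUBIC)); print(u-65,v-50,manip.get_obs()["time"],manip.get_obs()["tcp_pos"])
E
```

```text
37.9917
13.5 -0.2; 12.0 -0.28; 10.5 0.4; 9.0 -0.43; 7.5 0.35; 6.0 -0.54; 4.5 0.06; 3.0 1.12; 1.5 -0.94; 0.0 0.53; -1.5 8.07; 198 167 42.3417 [482.14093443 328.62992629  13.22387813]
```

View pics/top3.png

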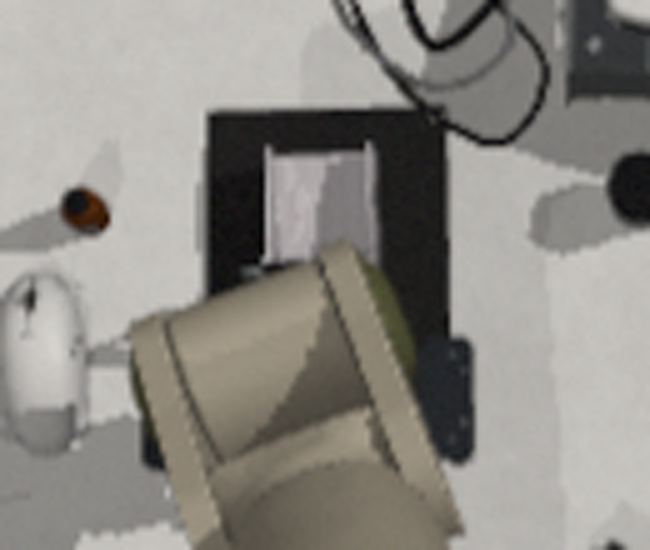

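The scoop is down at the middle of the mat, with front corners at (267,147) and (370,143). Releasing, withdrawing and checking.

```bash
python3 - <<'E'
from h import *
o=manip.get_obs(); p=o["tcp_pos"]
manip.gripper_to(50); manip.servo_line([p[0],p[1],200],90); manip.move_pose([330,150,300],o["eef_rot"]); manip.pause(.5)
print(pan_z())
for n in("top","scene"):
    f=manip.grab_frame(n); np.savez(n+"4.npz",**f)
    a=f["pixels"][170:300,195:515] if n=="top" else f["pixels"][190:380,220:600]
    cv2.imwrite(f"pics/{n}4.png",a[:,:,::-1])
a=cv2.imread("pics/top4.png"); b=cv2.imread("pics/scene4.png"); a=cv2.resize(a,(700,284)); b=cv2.resize(b,(620,310))
cv2.imwrite("pics/fin.png",np.vstack([a,cv2.copyMakeBorder(b,0,0,0,80,0)]))
w=cloud(np.load("scene4.npz")).reshape(-1,3); d=scoop_rot(2.3).inv().apply(w-[582,332.5,3])
k=d[(abs(d[:,1])<45)&(d[:,0]>-150)&(d[:,0]<80)&(d[:,2]>20)&(d[:,2]<50)]
for n in(-120,-80,-40,0,40,60): print(n,np.percentile(k[abs(k[:,0]-n)<10][:,2],90).round(1))
print(manip.get_obs()["time"])
E
```

```text
(168, array([76.7, 80.7]))
-120 42.7
-80 42.9
-40 40.7
0 43.4
40 39.7
60 40.6
46.8917
```

View pics/fin.png

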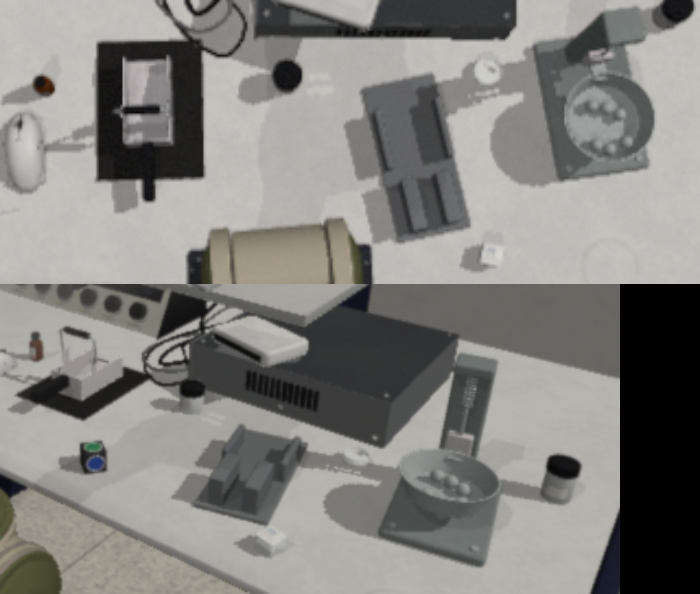

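The picture shows six balls in the lowered pan, around (605,115), the scoop empty and level on the mat, around (147,110), and the bystanders unmoved.

```bash
python3 -c "
from rig import manip
print(manip.hand_in())"
```

```text
the job is handed in; nothing more can be done
None
```

The job is done and handed in at about 47 s: all six balls are in the pan, which is down on its stop, with none spilled and nothing else moved. The scoop stands empty and level on the middle of the mat; its first standing there was about 8 mm off centre.

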